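Let the raised bench lift down

TASK

One of the two small hydraulic lifts on the bench is jacked up with a plywood blank on its top. Crack that lift's release valve open, counter-clockwise, by a fraction of a turn (about a tenth) so that its top sinks slowly without dropping, and let it come all the way down. Leave the other lift's valve shut.

Things in the scene. Friction and masses are not known exactly. Their poses are not given: they have to be found in the camera images.
- lift_valve (a joint): Release valve of the raised lift, rad: 0 shut, grows as its T-bar turns counter-clockwise seen from above, up to 1.6. Starts at 0 to 0.08. Below 0.2 (12 deg) the lift holds; from 0.27 to 0.95 (15 to 55 deg) the top sinks slowly, 7 to 20 mm/s; beyond about 1.0 it drops. Friction 0.15 N m; it stays where it is left. The valve's axis is vertical, through the middle of the bar.
- lift_valve_bar (a point): Centre of that valve's plain steel T-bar, turning with it: a bar 76 mm long (this point's x), 14 mm wide (y), 20 mm high (z, up), its centre 115 mm above the table, on a 12 mm stem, its underside 20 mm above the flat grey valve block (84 x 84 mm). Free all round. Valve shut: x points to the ram's axis, 180 mm away; the raised top (to 220 mm above the table) stays 90 mm or more from this point.
- lift_ram (a joint): How far the raised lift's plywood top (140 x 120 mm) has come down, in m: 0 to 0.003 jacked up (start), 0.050 fully down; it sinks by its own load. A lift is a steel plate 300 x 120 mm with the valve block at one end and a grey upright cylinder, 68 mm across, with the ram at the other. The raised one shows a bright ram and carries a plywood blank with a dark wood piece on it.
- idle_valve (a joint): Release valve of the other lift, of the same make, rad: 0 shut (start), grows as it opens. That lift is already down and its top is bare. To be left alone.

How it is judged (in metres and radians):
On the way:
1. the raised top is sinking slowly (no faster than 50 mm/s) (velocity of joint lift_ram between 0.002 and 0.05 m/s and value of joint lift_ram between 0.004 and 0.045 m), for 0.5 s.
At the end, for the whole second after the job is handed in: The lift's top is fully down (within 4 mm) and at rest, and the other lift's valve is still shut (within 10 degrees) (value of joint lift_ram above 0.046 m and velocity of joint lift_ram below 0.005 m/s and value of joint idle_valve below 0.17 rad); the robot touches nothing.
It fails at once if the lift's top drops (faster than 80 mm/s) (velocity of joint lift_ram above 0.08 m/s).
It fails at once if the other lift's valve is opened by more than 10 degrees (value of joint idle_valve above 0.175 rad).
It also fails if it takes over 38 s, if anything falls off the work surface, if the arm or the gripper's body presses on something with over 40 N, if the wrist force passes 120 N, or if a joint passes its speed limit or range.

ROBOT

A 6-joint arm with a two-finger parallel gripper is mounted at the origin on the work surface. World frame = base frame: x ahead of the robot, y to its left, z up, the work surface at z = 0. Lengths are in mm, angles in rad, forces in N, time in s.
With the tool pointing down it reaches from about 275 to 1000 mm from the base axis. Payload 8.4 kg.
Tool frame: the origin (TCP) lies between the finger pads; the fingertips stand 22 mm ahead of it and the grasp point (between the pads) lies 3 mm ahead of it; z points along the fingers, y is the line along which they close (so a half turn about z gives the same grasp; the last joint's range is limited). The gripper opens to 85 mm and grips with 20 to 120 N. Pads are 22 mm wide; open, the fingers measure 114 mm over their backs; the gripper's body (76 mm by 85 mm) begins 54 mm behind the grasp point. The pads swing forward as they close: fully open they stand 13 mm farther back than shut.
Start: joints at [1.255, 0.353, 1.633, -0, 1.155, -0.002], TCP at [192.921, 594.483, 253.281] pointing down, gripper open.
Joint ranges: [-2.63, 2.63], [-0.92, 2.1], [0.06, 2.66], [-1.3, 4.44], [0, 2.69], [-3.02, 3.02]. Speed limits (rad/s): [2.22, 2.22, 2.79, 3.14, 3.14, 3.14].

INTERFACE

Orientations are given as [roll, pitch, yaw] about the fixed x, y, z axes, in that order (R = Rz(yaw) Ry(pitch) Rx(roll)).
In Python, from rig import r, grab_frame gives the robot as it stands.
- The arm moves only by the shell command python3 -m inch 'ROWS' [FORCE]. ROWS is JSON, a list of rows, each a list of 7 numbers: the turn, a rotation vector about the tool's x, y, z as a fraction of full scale, then the shift along the tool's x, y, z as a fraction of full scale, then the closure, from 0 (fully open) to 1 (shut). In form: [[rx, ry, rz, dx, dy, dz, fingers], ...]. A call has 1 to 8 rows; each row shifts and turns the commanded pose from where the row before left it, along the tool's axes as they then stand; what a row does not reach is not made up. Full scale, the value 1, is 2.5 cm for a shift and pi rad for a turn. A row lasts 1/12 s, in which the tool goes at most 41.7 mm and 7.16 degrees, less where a joint would pass 70% of its speed; a pose out of reach is approached as far as the arm can. A call with a number of a shift or a turn outside -1 to 1 is refused whole. A call with a gripper value outside its range is refused whole. The fingers move at their own pace and stop on an object; FORCE is the grip in N (left out, the last holds). Time passes only in rows, so rows that do not move let the fingers close. It gives the time, the measured TCP pose, the force, the opening and the grip force at its end, in the units of the state.
- r.sense(): the state, without advancing time (a new reading comes with each control period).
- grab_frame(name): name is "side" or "top" or "wrist"; returns a dict with "pixels" (400x640x3 uint8, red, green, blue), "z_map" (400x640 float32, mm along the optical axis (not along the pixel's ray), 0 where there is no reading), "vertical_fov" (degrees; the focal length in pixels is half the picture's height over the tangent of half this angle, whatever the lens; pixels are square), "cx", "cy" (the principal point, pixels), "dist" ([k1, k2, p1, p2, k3] as OpenCV has them; the pictures are not rectified), "cam_to_world" (4x4, takes a point from camera to world coordinates). Camera axes: x right, y down, z forward; pixel columns grow to the right and rows downward; lengths in mm; the calibration is good to about 2 mm. A picture is of the moment at which its call begins.
- r.sign_off(): hands the job in; it is judged then, once.
The state is a dict: "clock": time; "qpos": joint angles; "qvel": joint speeds; "joint_efforts": joint torques, N m; "eef_pos": TCP position; "tcp_rot": TCP orientation; "contact_force": force on the tool from outside, world axes, zero at the start; "wrist_torque": the same for the moment, N m; "opening": opening from 0.0 (shut) to 1.0 (fully open); "grasp_force": force on a finger pad.
Only numpy, scipy, OpenCV 4.12 (cv2) and the standard library are available. Lean on these libraries where they do the work, as an engineer would, in place of code of your own. Each camera call takes 0.05 s, during which the arm holds its last target. There are 200 camera calls.

## Working session

There is one attempt and no reset: what is moved stays moved. The work goes in short steps, Python scripts to look and compute and a shell command to move; the robot and the scene stay as the last step left them, time stands still between calls to the robot, and variables do not carry over. Pictures are saved under pics/ and viewed, at most 10 in all, crops included, and the job is handed in when it is done.

```bash
mkdir -p pics; ls
python3 - <<'E'
from rig import r, grab_frame
import cv2,numpy as np,pickle
s=r.sense(); print(s)
d={}
for n in ("top","side"):
    f=grab_frame(n); d[n]=f
    cv2.imwrite(f"pics/{n}0.png",f["pixels"][:,:,::-1])
    print(n,f["vertical_fov"],f["cx"],f["cy"],f["dist"],np.round(f["cam_to_world"],3).tolist())
pickle.dump(d,open("f0.pkl","wb"))
E
```

```text
pics
{'clock': 0.0, 'qpos': array([ 1.25457243e+00,  3.53670605e-01,  1.63417322e+00,  9.22929530e-07,
        1.15519718e+00, -2.44519569e-03]), 'qvel': array([ 0.00143389, -0.00134501, -0.00147552,  0.00040834,  0.00142276,
        0.00107683]), 'joint_efforts': array([ 5.41499627e-03, -6.05250049e+01, -3.42085397e+01,  3.80984429e-04,
        9.12890100e-03,  1.47070273e-05]), 'eef_pos': array([192.79043562, 594.0302622 , 252.53091441]), 'tcp_rot': array([-3.14014431e+00, -4.38531277e-06,  2.82781358e+00]), 'contact_force': array([-0.69289661,  0.28972577, -0.81998805]), 'wrist_torque': array([ 0.01739014, -0.01694402, -0.02641879]), 'grasp_force': 0.0, 'opening': 1.0017703090913386}
top 51.18509505503909 315.2044701908947 200.41551710335105 [-0.04491429  0.          0.          0.          0.        ] [[0.012, -0.98, 0.201, 370.127], [-1.0, -0.013, -0.0, 15.763], [0.003, -0.201, -0.98, 956.041], [0.0, 0.0, 0.0, 1.0]]
side 54.38185835111023 321.0540217940209 197.59787598814978 [-0.05956543  0.          0.          0.          0.        ] [[-0.669, -0.404, 0.624, 19.469], [-0.743, 0.339, -0.577, 475.775], [0.021, -0.85, -0.527, 597.456], [0.0, 0.0, 0.0, 1.0]]
```

View pics/top0.png

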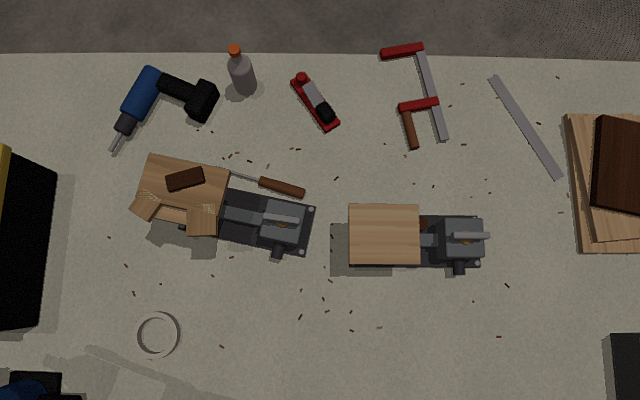

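View pics/side0.png

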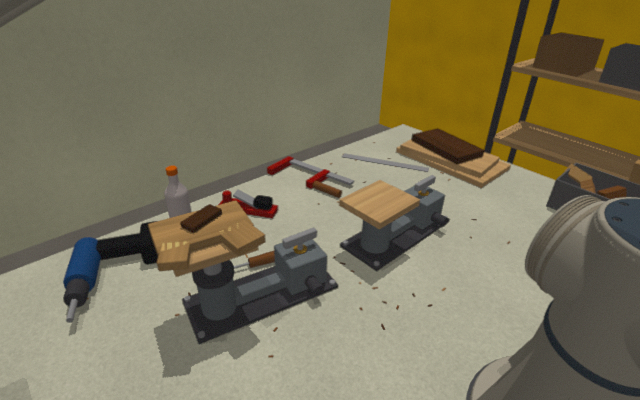

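The top view shows the raised lift on the left: plywood with a dark piece at about (185,180), and its T-bar at about (281,218). The idle lift's bar is at (470,237). Next I'll measure the raised lift's bar from the depth map.

```bash
cat > h.py <<'E'
import numpy as np,cv2
def cloud(f):
    h,w=f["z_map"].shape; F=h/2/np.tan(np.radians(f["vertical_fov"]/2))
    K=np.array([[F,0,f["cx"]],[0,F,f["cy"]],[0,0,1]])
    u,v=np.meshgrid(np.arange(w),np.arange(h))
    p=cv2.undistortPoints(np.stack([u,v],-1).reshape(-1,1,2).astype(float),K,np.array(f["dist"])).reshape(h,w,2)
    z=f["z_map"][...,None]
    P=np.concatenate([p*z,z],-1); M=np.array(f["cam_to_world"])
    P=P@M[:3,:3].T+M[:3,3]; P[f["z_map"]<=0]=np.nan
    return P
def bar(P,c,rad=60,lo=117,hi=133):
    m=(np.abs(P[...,2]-(lo+hi)/2)<(hi-lo)/2)&(np.hypot(P[...,0]-c[0],P[...,1]-c[1])<rad)
    q=P[m]; (cx,cy),(a,b),t=cv2.minAreaRect(q[:,:2].astype(np.float32))
    box=cv2.boxPoints(((cx,cy),(a,b),t)); e=[box[1]-box[0],box[2]-box[1]]; e=max(e,key=np.linalg.norm)
    return len(q),np.round([cx,cy,np.median(q[:,2]),a,b],1),np.round(np.degrees(np.arctan2(e[1],e[0]))%180,1)
E
python3 - <<'E'
import pickle; from h import *
d=pickle.load(open("f0.pkl","rb"))
P=cloud(d["top"]); c=P[218,281]; print(c); print(bar(P,c)); 
print(P[214,290],P[225,265],P[180,185], P[237,470])
Q=cloud(d["side"]); print(bar(Q,c))
# block top z~85
m=(abs(P[...,2]-85)<6)&(np.hypot(P[...,0]-c[0],P[...,1]-c[1])<80); print(m.sum(), cv2.minAreaRect(P[m][:,:2].astype(np.float32)))
# plywood
m=(P[...,2]>195)&(P[...,1]>130)&(P[...,0]>150);print(m.sum(),np.nanmedian(P[m],0),P[m].min(0),P[m].max(0))
E
```

```text
[502.93857233  83.74959072 126.9482554 ]
(266, array([504.3,  84.1, 124.6,  75.1,  14.6]), np.float32(82.4))
[518.57407207  68.43023971  84.39310697] [494.38027397 120.52263673  84.44069498] [556.41887894 254.29460794 217.3913745 ] [ 469.17487731 -296.40823729  125.83704885]
(260, array([502.9,  83.5, 124.3,  76.3,  16.2]), np.float32(82.1))
1259 ((504.15423583984375, 83.964599609375), (83.93558502197266, 83.99179077148438), 78.14753723144531)
5360 [539.28360321 255.94867953 206.06872956] [455.67400761 175.97127839 195.02697615] [630.29808785 633.33530855 221.4750109 ]
```

```bash
python3 -m inch '[[0,0,0,0,0,-0.8,0],[0,0,0,-0.9,-0.78,-0.8,0],[0,0,0,-0.9,-0.78,0,0],[0,0,0,-0.9,-0.78,0,0],[0,0,0,-0.9,-0.78,0,0],[0,0,0,-0.9,-0.78,0,0],[0,0,0,-0.9,-0.78,0,0],[0,0,0,-0.9,-0.78,0,0]]'
python3 -m inch '[[0,0,0,-0.9,-0.78,0,0],[0,0,0,-0.9,-0.78,0,0],[0,0,0,-0.9,-0.78,0,0],[0,0,0,-0.9,-0.78,0,0],[0,0,0,-0.9,-0.78,0,0],[0,0,0,-0.9,-0.78,0,0],[0,0,0,-0.9,-0.78,0,0],[0,0,0,-0.9,-0.78,0,0]]'
```

```text
clock: 0.77
eef_pos: [300.9, 414.6, 293.0]
tcp_rot: [-3.141, -0.0, 2.828]
contact_force: [1.2, -0.2, 0.1]
opening: 1.002
grasp_force: 0.0
clock: 1.43
eef_pos: [424.0, 210.7, 293.1]
tcp_rot: [-3.141, -0.0, 2.828]
contact_force: [0.6, 0.9, -0.3]
opening: 1.002
grasp_force: 0.0
```

```bash
python3 -m inch '[[0,0,0,-0.9,-0.78,0,0],[0,0,0,-0.9,-0.78,0,0],[0,0,0,-0.9,-0.78,0,0],[0,0,0,-0.9,-0.78,0,0],[0,0,0.037,0,0,0,0],[0,0,0.037,0,0,0,0],[0,0,0.037,0,0,0,0],[0,0,0.037,0,0,0,0]]'
python3 -m inch '[[0,0,0.037,0,0,0,0],[0,0,0.037,0,0,0,0],[0,0,0.037,0,0,0,0],[0,0,0.037,0,0,0,0],[0,0,0.037,0,0,0,0],[0,0,0.037,0,0,0,0],[0,0,0.037,0,0,0,0],[0,0,0.037,0,0,0,0]]'
python3 -m inch '[[0,0,0,0,0,0,0],[0,0,0,0,0,0,0]]'
python3 - <<'E'
from rig import grab_frame; from h import *
f=grab_frame("wrist"); P=cloud(f); print(bar(P,(503.7,83.8)))
cv2.imwrite("pics/w1.png",f["pixels"][:,:,::-1])
E
```

```text
clock: 2.1
eef_pos: [485.0, 109.7, 292.9]
tcp_rot: [-3.141, -0.0, 2.356]
contact_force: [-0.1, -0.2, 0.3]
opening: 0.999
grasp_force: 0.0
clock: 2.77
eef_pos: [484.9, 110.1, 293.0]
tcp_rot: [-3.141, 0.0, 1.427]
contact_force: [-1.2, 0.1, 0.3]
opening: 1.001
grasp_force: 0.0
clock: 2.93
eef_pos: [485.0, 110.1, 293.1]
tcp_rot: [-3.141, 0.0, 1.437]
contact_force: [-0.9, -0.0, -1.0]
opening: 1.0
grasp_force: 0.0
(863, array([506.6,  82.9, 125.9,  74.9,  14.1]), np.float32(81.9))
```

View pics/w1.png

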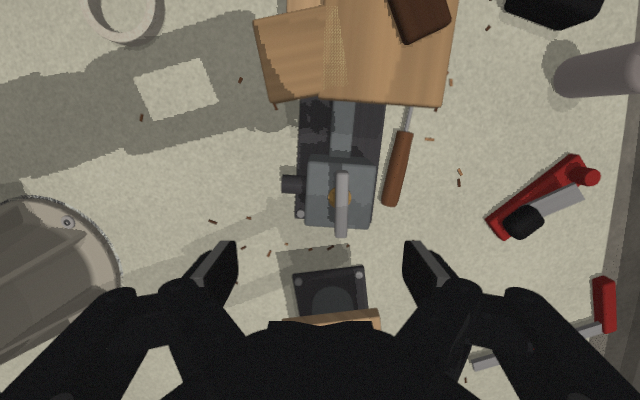

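The wrist view shows the bar at (342,204), parallel to the pads, and nothing in the way of the descent.

```bash
python3 -m inch '[[0,0,0,-0.95,0.91,0,0],[0,0,0,0,0,1,0],[0,0,0,0,0,1,0],[0,0,0,0,0,1,0],[0,0,0,0,0,0.5,0],[0,0,0,0,0,0,0]]'
python3 - <<'E'
from rig import grab_frame,r; from h import *
f=grab_frame("wrist"); P=cloud(f); print(bar(P,(503.7,83.8)))
print(r.sense()["eef_pos"])
E
```

```text
clock: 3.48
eef_pos: [502.5, 83.1, 202.9]
tcp_rot: [-3.137, 0.002, 1.436]
contact_force: [-0.7, 0.3, -0.5]
opening: 0.998
grasp_force: 0.0
(1735, array([506.9,  82.7, 126. ,  75.5,  13.6]), np.float32(82.0))
[503.53427754  83.27692418 204.61303563]
```

```bash
python3 -m inch '[[0,0,0,0,0.06,1,0],[0,0,0,0,0,1,0],[0,0,0,0,0,1,0],[0,0,0,0,0,0.46,0],[0,0,0,0,0,0,0]]' 30
python3 -m inch '[[0,0,0,0,0,0,1],[0,0,0,0,0,0,1],[0,0,0,0,0,0,1],[0,0,0,0,0,0,1],[0,0,0,0,0,0,1],[0,0,0,0,0,0,1],[0,0,0,0,0,0,1],[0,0,0,0,0,0,1]]' 30
```

```text
clock: 3.95
eef_pos: [505.2, 83.2, 118.1]
tcp_rot: [-3.139, 0.001, 1.435]
contact_force: [-0.8, -0.4, 0.5]
opening: 1.003
grasp_force: 0.0
clock: 4.62
eef_pos: [505.4, 83.4, 120.0]
tcp_rot: [-3.141, -0.0, 1.433]
contact_force: [-4.4, 1.3, 9.8]
opening: 0.159
grasp_force: 30.4
```

```bash
python3 -m inch '[[0,0,0,0,0,-0.06,1],[0,0,-0.02,0,0,0,1],[0,0,-0.03,0,0,0,1],[0,0,-0.03,0,0,0,1],[0,0,-0.03,0,0,0,1],[0,0,-0.02,0,0,0,1],[0,0,0,0,0,0,1],[0,0,0,0,0,0,1]]' 50
python3 - <<'E'
from rig import grab_frame,r; from h import *
for i in range(3):
    f=grab_frame("side"); P=cloud(f); m=(P[...,2]>140)&(P[...,1]>180)&(P[...,1]<340)&(P[...,0]>430)&(P[...,0]<640)
    print(r.sense()["clock"],np.median(P[m][:,2]),np.percentile(P[m][:,2],[50,90,98]),bar(P,(503.7,83.8)))
cv2.imwrite("pics/s1.png",f["pixels"][:,:,::-1])
E
```

```text
clock: 5.28
eef_pos: [505.2, 83.3, 120.2]
tcp_rot: [-3.14, -0.0, 1.84]
contact_force: [-1.3, 2.9, -10.1]
opening: 0.152
grasp_force: 51.6
5.3333 199.59298298613197 [199.59298299 205.40663316 212.4721035 ] (230, array([498.8,  98.6, 125.1,  41.4,  46.1]), np.float32(107.8))
5.3833 198.93368484284306 [198.93368484 204.79645549 211.79362178] (227, array([501.7,  94.1, 125.1,  51. ,  37.3]), np.float32(78.5))
5.4333 198.30331548858254 [198.30331549 203.55366654 211.14684272] (228, array([502.1,  94.3, 125.1,  51.1,  36.1]), np.float32(81.4))
```

View pics/s1.png

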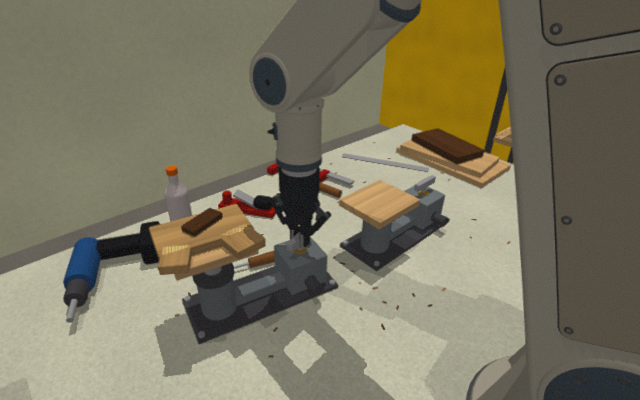

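The side view shows the fingers on the bar at about (305,240), and the plywood has started down at roughly 13 mm/s. The valve stays where it's left, so I'll let go and retreat upward.

```bash
python3 -m inch '[[0,0,0,0,0,0,0],[0,0,0,0,0,0,0],[0,0,0,0,0,0,0],[0,0,0,0,0,0,0],[0,0,0,0,0,0,0],[0,0,0,0,0,0,0],[0,0,0,0,0,0,0],[0,0,0,0,0,0,0]]'
python3 -m inch '[[0,0,0,0,0,-0.4,0],[0,0,0,0,0,-1,0],[0,0,0,0,0,-1,0],[0,0,0,0,0,-1,0],[0,0,0,0,0,-1,0],[0,0,0,0,0,-1,0],[0,0,0,0,0,-1,0],[0,0,0,0,0,0,0]]'
python3 -m inch '[[0,0,0,0,0,0,0],[0,0,0,0,0,0,0],[0,0,0,0,0,0,0],[0,0,0,0,0,0,0],[0,0,0,0,0,0,0],[0,0,0,0,0,0,0],[0,0,0,0,0,0,0],[0,0,0,0,0,0,0]]'
cat > chk.py <<'E'
import sys
from rig import grab_frame,r; from h import *
for i in range(2):
    f=grab_frame("side"); P=cloud(f); m=(P[...,2]>140)&(P[...,1]>180)&(P[...,1]<340)&(P[...,0]>430)&(P[...,0]<640)
    print(r.sense()["clock"],np.percentile(P[m][:,2],[50,90,98]),bar(P,(503.7,83.8)))
cv2.imwrite(sys.argv[1],f["pixels"][:,:,::-1])
E
python3 chk.py pics/s2.png
```

```text
clock: 6.1
eef_pos: [506.0, 83.2, 120.9]
tcp_rot: [3.141, 0.0, 1.841]
contact_force: [0.2, -1.0, -0.2]
opening: 0.998
grasp_force: 0.0
clock: 6.77
eef_pos: [508.2, 83.6, 286.5]
tcp_rot: [3.134, 0.001, 1.841]
contact_force: [-0.0, 0.6, 1.3]
opening: 1.003
grasp_force: 0.0
clock: 7.43
eef_pos: [505.9, 83.2, 280.5]
tcp_rot: [-3.141, -0.0, 1.841]
contact_force: [0.1, 0.8, -0.1]
opening: 1.002
grasp_force: 0.0
7.4833 [171.48997877 177.97814451 184.18772875] (229, array([502.6,  85.1, 124.8,  15. ,  77.5]), np.float32(104.9))
7.5333 [170.88149873 177.30366594 183.55627388] (229, array([502.5,  84.2, 124.7,  14.2,  76.2]), np.float32(105.3))
```

Bar now at 105°, so the valve is about 0.47 rad open and the top is still sinking at about 13 mm/s. I'll wait about 3 s.

```bash
for i in 1 2 3 4; do python3 -m inch '[[0,0,0,0,0,0,0],[0,0,0,0,0,0,0],[0,0,0,0,0,0,0],[0,0,0,0,0,0,0],[0,0,0,0,0,0,0],[0,0,0,0,0,0,0],[0,0,0,0,0,0,0],[0,0,0,0,0,0,0]]' | head -1; done
sed -i 's/>140/>110/' chk.py; python3 chk.py pics/s3.png
```

```text
clock: 8.2
clock: 8.87
clock: 9.53
clock: 10.2
10.25 [158.18449263 164.0046599  170.7597682 ] (230, array([502.4,  83.9, 124.8,  14.5,  75. ]), np.float32(106.4))
10.3 [158.15109278 163.86729929 170.77950179] (229, array([502.4,  84.1, 124.8,  14.7,  76.8]), np.float32(106.7))
```

View pics/s3.png

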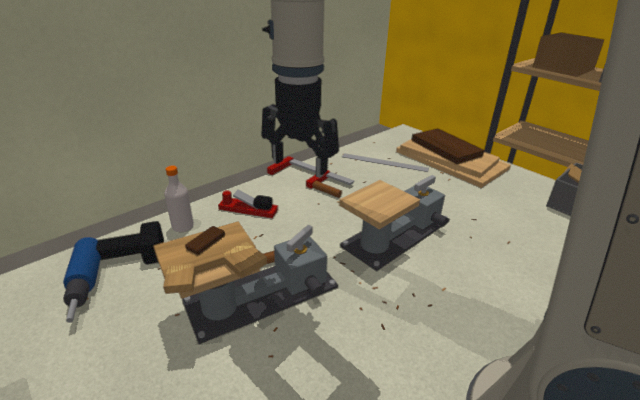

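The side view shows the top resting on the cylinder at about (210,260), with no bright ram visible. The arm is clear. I'll confirm the total drop against the first frame.

Run:
```python
import pickle; from h import *; from rig import grab_frame,r
for f in (pickle.load(open("f0.pkl","rb"))["top"],grab_frame("top")):
    P=cloud(f); m=(P[...,2]>140)&(np.hypot(P[...,0]-541,P[...,1]-260)<50); print(np.percentile(P[m][:,2],[50,90]))
    print(bar(P,(503.7,83.8)),bar(P,(469,-296)))
print(r.sense()["contact_force"])
```

```text
[206.48352665 218.36471511]
(266, array([504.3,  84.1, 124.6,  75.1,  14.6]), np.float32(82.4)) (259, array([ 473.1, -299.9,  124.3,   13.7,   74.9]), np.float32(90.1))
[158.20570873 161.51531149]
(108, array([504. ,  84.1, 124.2,  14.1,  75.3]), np.float32(105.6)) (261, array([ 473.5, -299.5,  124.4,   12.9,   74.6]), np.float32(90.4))
[-0.63526229  0.09391362 -0.40491308]
```

Top dropped about 48 mm and is at rest. The idle valve hasn't moved.

```bash
python3 -c "
from rig import r; print(r.sign_off())"
```

```text
the job is handed in; nothing more can be done
None
```

The raised lift's valve was opened to about 0.47 rad; its top sank at about 13 mm/s, came down about 48 mm and is at rest. The other lift's valve stayed shut, the arm is clear, and the job is handed in, though the sign-off returned no verdict.

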